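# Hold a glass slab in the corner stops under the drill

### The job

The turquoise glass slab with the white dot, lying on the drill's wooden table, is to be drilled next: keeping it flat on that table, slide it dotted end first into the corner of the two aluminium bars, long side flush along the long bar and end against the short bar, so that the dot sits right under the drill's tip. Finish while still holding it with your fingers, pressed firmly but gently against both bars at once. Do not knock the drill bit or force the glass against the bars, and leave the other things where they are.

Things in the scene. Friction and masses are not known exactly. Their poses are not given: they have to be found in the camera images.
- slab_center (a point): centre of the thick turquoise glass slab, the one with a white dot, that starts on the drill's wooden table; 56 mm wide (its x), 220 mm long (its y) and 20 mm thick (its z, up), about 0.6 kg. The point is in the middle of all three. Its dotted end is the -y one. When it is seated, its axes are parallel to and point the same way as those of the drill
- slab_dot (a point): middle of the white paint dot (10 mm across) on the slab's top face: on the centre line of its width, 60 mm from the -y end (50 mm from the slab's centre towards -y)
- bit_tip (a point): lowest point of the drill bit, fixed 32 mm above the wooden table, so 12 mm above the top of the slab. Above it are the chuck (39 mm across, from 72 mm above the wooden table up) and the drill's head (76 mm wide in y, underside 145 mm above the wooden table)
- drill: compact bench drill with a blue head, fixed; its place and heading (within about 13 degrees of facing the robot) differ each time. Origin on the bench straight under the bit tip; +x points to its column (140 mm behind the bit), y along the long bar, z up. On its base is a plywood table, top face 40 mm above the origin, reaching from x = -200 to +60 mm and y = -160 to +260 mm
- corner (a point): the inside corner of the two bars, at the level of the wooden table, with the drill's axes: 28 mm in x and -60 mm in y from the bit tip. The faces that the slab must touch meet here
- back_bar: long aluminium bar along the drill's y, fixed to the wooden table, rigid, 16 mm high, with two black clamp knobs up to 30 mm above the table; its stop face looks to the drill's -x, 28 mm in +x from the bit tip, and runs from the corner 130 mm in +y (the bar ends 70 mm in +y from the bit tip). A seated slab reaches 90 mm further in +y than the bar. Origin as the drill's
- end_bar: short aluminium bar along the drill's x, fixed, rigid, 16 mm high, with two black clamp knobs up to 30 mm above the table; its stop face looks to the drill's +y, 60 mm in -y from the bit tip, and runs from x = -65 to +25 mm. Origin as the drill's
- bit: the steel drill bit and its chuck, fixed. Origin as the drill's
- slab: the turquoise slab with the white dot itself (sizes above). Origin at the middle of its underside. The polished glass slides easily on the wooden table and the bars (friction about 0.3: some 1 to 3 N to slide it, and about a third of what it is pressed on one bar with resists its sliding along that bar)
- drilled_slab: a finished turquoise slab of the same size with a dark hole and no white dot, lying on the bench to the left; leave it. Origin at the middle of its underside
- amber_slab: amber glass slab 70 x 170 x 12 mm on the bench to the left; leave it. Origin at the middle of its underside
- chuck_key: small steel T-shaped chuck key, about 60 x 60 x 12 mm, lying on the drill's wooden table near its -y edge; leave it. Origin under it
- paint_pen: white paint pen with a black cap, 130 mm long, 13 mm thick, on the bench to the right; leave it. Origin under its middle
- glass_cutter: brass hand glass cutter, 140 mm long, 14 mm thick, on the bench to the right; leave it. Origin under its middle
- running_pliers: pliers with orange handles, 180 mm long, 16 mm thick, on the bench to the right; leave them. Origin under the joint
- goggles: clear safety spectacles with blue arms, 145 mm wide, 45 mm high, on the bench to the left; leave them. Origin under the bridge
- wash_bottle: white plastic water bottle with a red cap, 60 mm across, 150 mm high, on the bench at the back right; leave it. Origin under its middle
Not all that is in view belongs to the job. What is shaped like the slab but green is not meant.

How it is judged:
At the end, for the whole second after the job is handed in: the dotted slab lies flat on the drill's table (height within 4 mm), parallel to the long bar within 0.03 rad, its dot within 4 mm of straight under the bit tip, at rest, pressed on the long bar and on the short bar with over 3 N each, the fingers still on it (contact force between slab and back_bar above 3 N and contact force between slab and end_bar above 3 N and horizontal distance between slab_dot and bit_tip below 0.004 m and angle between the y axis of slab and the y axis of drill, either way round below 0.03 rad and angle between slab's own z axis and vertical below 0.03 rad and z of slab_center in the frame of drill between 0.047 and 0.054 m and contact force between the fingers and slab above 1 N and linear speed of slab below 0.01 m/s); the arm keeps its last pose, push and grip.
It fails at once if the slab is lifted more than 12 mm off the drill's table, or leaves it (z of slab_center in the frame of drill above 0.062 m or z of slab_center in the frame of drill below 0.04 m).
It fails at once if the drill bit or chuck is knocked (more than 1 N) (contact force between bit and anything else above 1 N).
It fails at once if the glass is forced against a bar (more than 60 N) (contact force between slab and back_bar above 60 N or contact force between slab and end_bar above 60 N).
It fails at once if another thing is shifted more than 30 mm (distance of any of drilled_slab, amber_slab, chuck_key, paint_pen, glass_cutter, running_pliers, goggles, wash_bottle from where it was at the start of the episode above 0.03 m).
It also fails if it takes over 43 s, if anything falls off the work surface, if the arm or the gripper's body presses on something with over 40 N, if the wrist force passes 120 N, or if a joint passes its speed limit or range.

### The arm

A 6-joint arm with a two-finger parallel gripper is mounted at the origin on the work surface. World frame = base frame: x ahead of the robot, y to its left, z up, the work surface at z = 0. Lengths are in m, angles in rad, forces in N, time in s.
With the tool pointing down it reaches from about 0.3 to 0.875 m from the base axis. Payload 6.4 kg.
Tool frame: the origin (TCP) lies midway between the tips of the shut fingers; the grasp point (between the pads) lies 19 mm behind it; z points along the fingers, y is the line along which they close (so a half turn about z gives the same grasp; the last joint's range is limited). The gripper opens to 85 mm and grips with 20 to 120 N. Pads are 22 mm wide; open, the fingers measure 114 mm over their backs; the gripper's body (76 mm by 85 mm) begins 54 mm behind the grasp point. The pads swing forward as they close: fully open they stand 13 mm farther back than shut.
Start: joints at [-1.406, 0.181, 1.607, -0, 1.354, -0.206], TCP at [0.208, -0.536, 0.231] pointing down, gripper open.
Joint ranges: [-2.99, 2.99], [-0.89, 2.07], [0.3, 2.58], [-1.14, 4.28], [0, 2.63], [-3.12, 3.12]. Speed limits (rad/s): [2.57, 2.57, 3.01, 3.14, 3.14, 3.14].

### API

Orientations are given as a unit quaternion [w, x, y, z].
In Python, from bench import status, camera, ctrl gives the robot as it stands. The module is installed in compiled form; this text tells all that it offers.
- The arm moves only by the shell command python3 -m handwheel 'ROWS'. ROWS is JSON, a list that holds one entry, the list of rows, each a list of 7 numbers: the opening, from -1 (shut) to 1 (fully open), then the shift along the tool's x, y, z in cm, then the turn, a rotation vector about the tool's x, y, z in degrees. A call has 1 to 10 rows; each row is the pose to reach, as a shift and turn from the pose commanded when the call began, along the tool's axes at that moment; what a row does not reach only later rows make up. A row lasts 1/8 s, in which the tool goes at most 62.5 mm and 10.7 degrees, less where a joint would pass 70% of its speed; a pose out of reach is approached as far as the arm can. A call with a gripper value outside its range is refused whole. The fingers move at their own pace and stop on an object; the grip force is fixed at half the most. Time passes only in rows, so rows that repeat a pose let the fingers close. It gives the time, the measured TCP pose, the force, the opening and the grip force at its end, in the units of the state.
- status.get_obs(): the state, without advancing time (a new reading comes with each control period).
- camera(name): name is "scene" or "top"; returns a dict with "frame" (480x640x3 uint8, blue, green, red), "depth" (480x640 float32, m along the optical axis (not along the pixel's ray), 0 where there is no reading), "fx", "fy", "cx", "cy" (pixels), "dist" ([k1, k2, p1, p2, k3] as OpenCV has them; the pictures are not rectified), "extrinsics" (4x4, takes a point from camera to world coordinates). Camera axes: x right, y down, z forward; pixel columns grow to the right and rows downward; lengths in m; the calibration is good to about 2 mm. A picture is of the moment at which its call begins.
- ctrl.hand_in(): hands the job in; it is judged then, once.
The state is a dict: "time_s": time; "q": joint angles; "dq": joint speeds; "joint_efforts": joint torques, N m; "eef_pos": TCP position; "eef_rot": TCP orientation; "wrist_force": force on the tool from outside, world axes, zero at the start; "torque": the same for the moment, N m; "opening": opening from 0.0 (shut) to 1.0 (fully open); "grasp_force": force on a finger pad.
Only numpy, scipy, OpenCV 4.12 (cv2) and the standard library are available. Lean on these libraries where they do the work, as an engineer would, in place of code of your own. Each camera call takes 0.05 s, during which the arm holds its last target. There are 200 camera calls.

## Working session

There is one attempt and no reset: what is moved stays moved. The work goes in short steps, Python scripts to look and compute and a shell command to move; the robot and the scene stay as the last step left them, time stands still between calls to the robot, and variables do not carry over. Pictures are saved under pics/ and viewed, at most 10 in all, crops included, and the job is handed in when it is done.

```bash
mkdir -p pics; cat > h.py <<'E'
import numpy as np, cv2
from bench import status, camera, ctrl
def snap(n):
    c=camera(n); np.savez(f'/tmp/{n}.npz',**{k:np.array(v) for k,v in c.items()}); return c
def load(n): return dict(np.load(f'/tmp/{n}.npz'))
def K(c): return np.array([[c['fx'],0,c['cx']],[0,c['fy'],c['cy']],[0,0,1]],float)
def onplane(c,px,z):
    p=cv2.undistortPoints(np.array(px,float).reshape(-1,1,2),K(c),np.array(c['dist'],float)).reshape(-1,2)
    E=np.array(c['extrinsics']); d=np.c_[p,np.ones(len(p))]@E[:3,:3].T; o=E[:3,3]
    return o+d*((z-o[2])/d[:,2])[:,None]
def proj(c,P):
    E=np.linalg.inv(np.array(c['extrinsics'])); 
    return cv2.projectPoints(np.array(P,float).reshape(-1,1,3),cv2.Rodrigues(E[:3,:3])[0],E[:3,3],K(c),np.array(c['dist'],float))[0].reshape(-1,2)
E
python3 - <<'E'
from h import *
for n in('scene','top'):
    c=snap(n); cv2.imwrite(f'pics/{n}0.png',c['frame']); print(n,np.array(c['extrinsics']).round(3).tolist(),c['fx'])
o=status.get_obs(); print({k:np.round(v,3).tolist() for k,v in o.items()})
E
```

```text
scene [[0.789, 0.376, -0.486, 1.096], [0.615, -0.487, 0.62, -0.748], [-0.004, -0.788, -0.615, 0.866], [0.0, 0.0, 0.0, 1.0]] 571.0925560506838
top [[0.011, -0.996, 0.094, 0.381], [-0.999, -0.014, -0.035, 0.069], [0.036, -0.093, -0.995, 1.069], [0.0, 0.0, 0.0, 1.0]] 435.5422847530305
{'time_s': 0.1, 'q': [-1.406, 0.181, 1.608, 0.0, 1.354, -0.206], 'dq': [0.001, -0.001, -0.001, -0.001, 0.0, 0.001], 'joint_efforts': [0.001, -44.587, -35.224, -0.0, 0.004, 0.0], 'eef_pos': [0.208, -0.535, 0.23], 'eef_rot': [-0.001, 0.983, 0.184, 0.0], 'wrist_force': [-0.71, -0.852, -0.117], 'torque': [0.057, 0.019, 0.002], 'grasp_force': 0.0, 'opening': 1.002}
```

View pics/scene0.png

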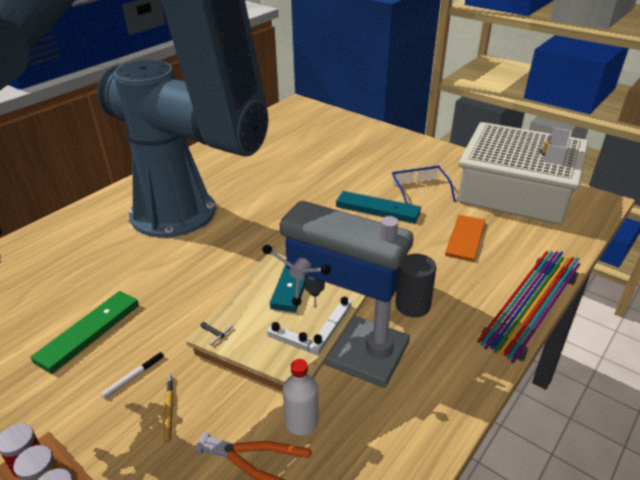

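View pics/top0.png

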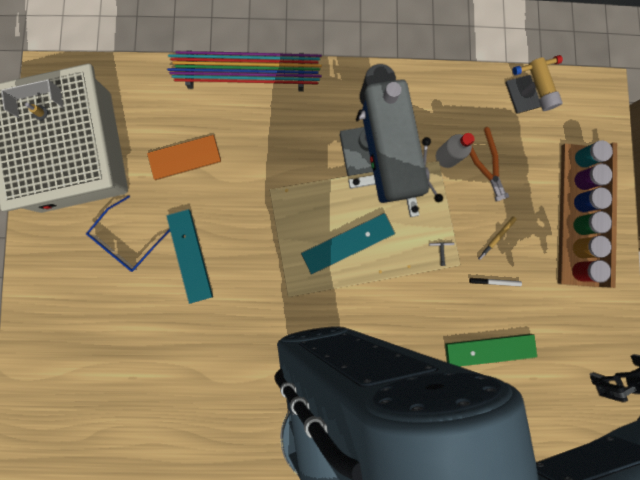

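The dotted turquoise slab is at about (348,243) in the top view, with its dot at (367,234), on the wooden table. The other candidates are the turquoise one at (190,255), which has a dark hole, and the green one at (490,350). Neither fits. I'll check this in an enlarged crop.

```bash
python3 - <<'E'
from h import *
c=load('top'); cv2.imwrite('pics/topcrop.png',cv2.resize(c['frame'][160:310,260:470],None,fx=3.8,fy=3.8,interpolation=cv2.INTER_CUBIC))
c=load('scene'); cv2.imwrite('pics/scenecrop.png',cv2.resize(c['frame'][230:390,180:390],None,fx=3.7,fy=3.7,interpolation=cv2.INTER_CUBIC))
E
```

```text
(no output)
```

View pics/topcrop.png

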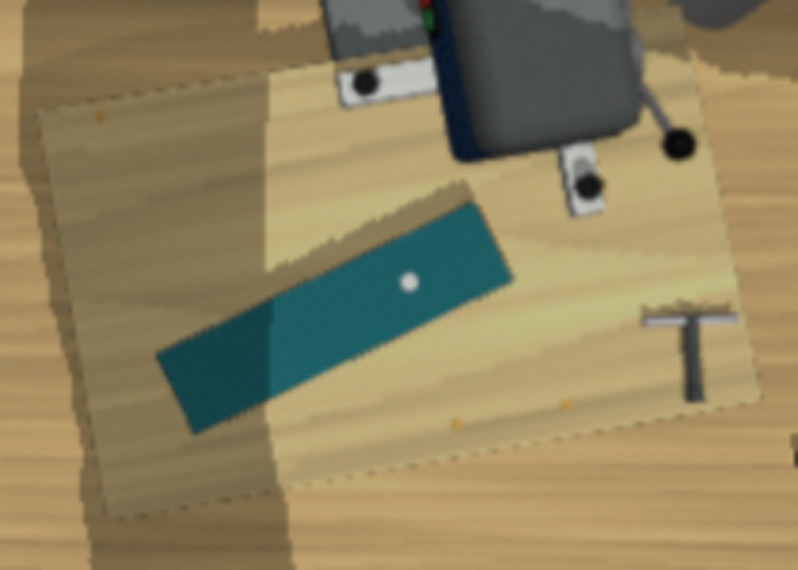

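View pics/scenecrop.png

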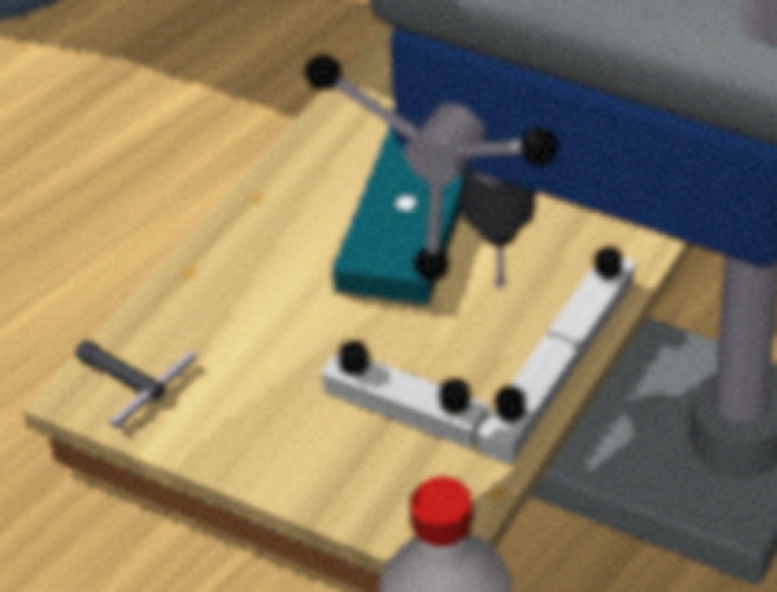

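The crop confirms it: turquoise slab, white dot at crop (409,282), slab corners at (157,354), (472,202), (513,279) and (194,434). The bit tip is at (500,285) in the scene crop. Now I'll fit the drill pose.

```bash
cat > fit.py <<'E'
from h import *
from scipy.optimize import least_squares
t,s=load('top'),load('scene')
T=lambda a:(np.array(a)+.5)/3.8-.5+[260,160]
S=lambda a:(np.array(a)+.5)/3.7-.5+[180,230]
ob=[(t,T([40,112]),(.06,.26,.04)),(t,T([110,517]),(-.2,.26,.04)),(t,T([758,398]),(-.2,-.16,.04)),
(t,T([342,105]),(.028,.07,.056)),(t,T([574,214]),(-.065,-.06,.056)),
(s,S([28,418]),(-.2,-.16,.04)),(s,S([500,287]),(0,0,.072)),(s,S([326,369]),(-.065,-.06-.016,.056))]
def W(p,q):
    c,n=np.cos(p[2]),np.sin(p[2]); return np.array([p[0]+c*q[0]-n*q[1],p[1]+n*q[0]+c*q[1],q[2]])
f=lambda p:np.concatenate([proj(c,W(p,q))[0]-u for c,u,q in ob])
r=least_squares(f,[.6,-.1,0],loss='soft_l1'); p=r.x
if __name__=='__main__':
    print('drill',p,np.degrees(p[2])); print(r.fun.reshape(-1,2).round(1).tolist())
    P=onplane(t,T([[157,354],[472,202],[513,279],[194,434],[409,282]]),.06); print(P.round(4))
    y=(P[0]-P[1]+P[3]-P[2]); cen=P[:4].mean(0); ya=np.arctan2(-y[0],y[1])
    c,n=np.cos(p[2]),np.sin(p[2]); d=cen[:2]-p[:2]
    print('slab',cen,np.degrees(ya),'rel drill',c*d[0]+n*d[1],-n*d[0]+c*d[1],np.degrees(ya-p[2]), np.linalg.norm(P[0]-P[1]),np.linalg.norm(P[1]-P[2]))
    np.save('drill.npy',p)
E
python3 fit.py
```

```text
drill [ 0.57785967 -0.11519354  0.19494554] 11.169556497770362
[[-1.2, -0.2], [-0.3, 1.1], [1.9, -0.4], [0.4, -0.5], [0.4, -0.5], [-1.3, -2.8], [0.7, 1.0], [0.1, -1.1]]
[[ 0.4336  0.0728  0.06  ]
 [ 0.5303 -0.1208  0.06  ]
 [ 0.4828 -0.1462  0.06  ]
 [ 0.3853  0.0496  0.06  ]
 [ 0.48   -0.0816  0.06  ]]
slab [ 0.45800163 -0.03613364  0.06      ] 26.504566337993747 rel drill -0.10227277924525054 0.1007804372332823 15.335009840223384 0.216439614330221 0.05392138707845619
```

```bash
cat > go.py <<'E'
# usage: go.py x y z heading(of tool y, deg): prints shift (cm, tool axes) and turn (deg) from measured pose
import sys; from h import *
from scipy.spatial.transform import Rotation as R
x,y,z,h=map(float,sys.argv[1:5]); o=status.get_obs()
r=R.from_quat(np.array(o['eef_rot'])[[1,2,3,0]]); h=np.radians(h)
Y=np.array([np.cos(h),np.sin(h),0]);Z=np.array([0,0,-1.]);D=R.from_matrix(np.c_[np.cross(Y,Z),Y,Z])
print('shift cm',(r.inv().apply(np.array([x,y,z])-o['eef_pos'])*100).round(2),'turn',np.degrees((r.inv()*D).as_rotvec()).round(2))
print({k:np.round(o[k],4).tolist() for k in('time_s','eef_pos','wrist_force','torque','opening','q')})
E
python3 go.py .4268 .0265 .16 26.5
```

```text
shift cm [ 40.73 -44.44   7.13] turn [-5.000e-02 -9.000e-02 -9.525e+01]
{'time_s': 0.1, 'eef_pos': [0.2083, -0.5354, 0.2305], 'wrist_force': [-0.7097, -0.8524, -0.1174], 'torque': [0.057, 0.0191, 0.002], 'opening': 1.002, 'q': [-1.4063, 0.1815, 1.6079, 0.0, 1.3538, -0.2063]}
```

```bash
python3 -m handwheel '[[[1,4,-4.4,0,0,0,-9.5],[1,8,-8.9,0,0,0,-19],[1,12,-13.3,0,0,0,-28.5],[1,16,-17.8,0,0,0,-38],[1,20.4,-22.2,1,0,0,-47.5],[1,24.4,-26.7,2,0,0,-57],[1,28.5,-31.1,3,0,0,-66.5],[1,32.6,-35.6,4.5,0,0,-76],[1,36.7,-40,6,0,0,-85.5],[1,40.7,-44.4,7.1,0,0,-95.2]]]'; python3 -m handwheel '[[[1,0,0,0,0,0,0],[1,0,0,0,0,0,0]]]'; python3 go.py .4268 .0265 .037 26.5; python3 - <<'E'
from h import *
c=snap('top'); cv2.imwrite('pics/top1.png',cv2.resize(c['frame'][130:330,230:480],None,fx=3,fy=3,interpolation=cv2.INTER_CUBIC))
E
```

```text
time_s: 1.35
eef_pos: [0.4269, 0.0274, 0.1597]
eef_rot: [0.0, 0.524, 0.852, -0.0]
wrist_force: [0.6, -1.1, -0.0]
opening: 1.003
grasp_force: 0.0
time_s: 1.6
eef_pos: [0.4265, 0.0255, 0.16]
eef_rot: [-0.0, 0.526, 0.85, -0.0]
wrist_force: [0.9, 0.1, -0.6]
opening: 1.0
grasp_force: 0.0
shift cm [ 0.08  0.09 12.3 ] turn [-0.05 -0.01 -0.03]
{'time_s': 1.6, 'eef_pos': [0.4265, 0.0255, 0.16], 'wrist_force': [0.9073, 0.1253, -0.623], 'torque': [-0.0264, -0.0169, -0.0233], 'opening': 0.9999, 'q': [-0.2193, -0.0787, 2.0319, -0.0005, 1.1892, -0.6812]}
```

View pics/top1.png

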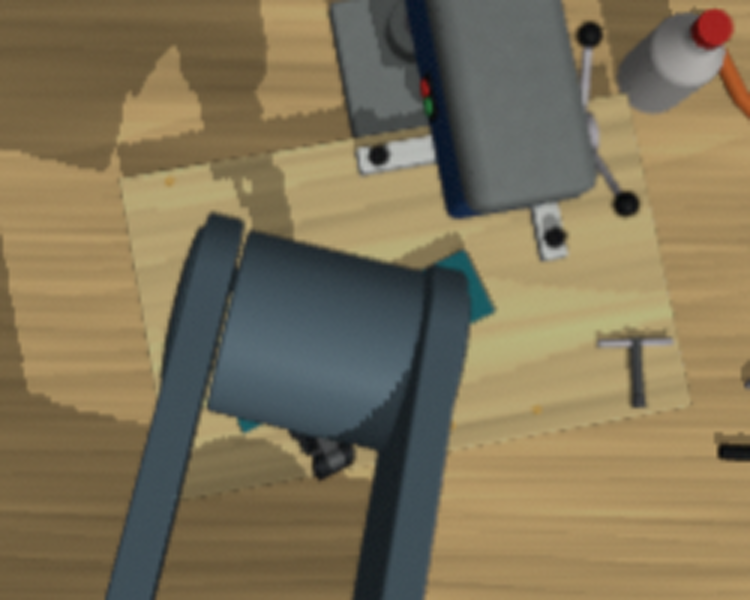

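The wrist is wide, so before choosing the grip point I'll compare its height and extent with the drill head, using depth.

```bash
python3 - <<'E'
from h import *
p=np.load('drill.npy'); R2=np.array([[np.cos(p[2]),np.sin(p[2])],[-np.sin(p[2]),np.cos(p[2])]])
def cloud(c):
    v,u=np.mgrid[0:480,0:640]; D=np.array(c['depth']).ravel()
    q=cv2.undistortPoints(np.c_[u.ravel(),v.ravel()].astype(float).reshape(-1,1,2),K(c),np.array(c['dist'],float)).reshape(-1,2)
    E=np.array(c['extrinsics']); P=(np.c_[q,np.ones(len(q))]*D[:,None])@E[:3,:3].T+E[:3,3]
    P[D==0]=np.nan; P[:,:2]=(P[:,:2]-p[:2])@R2.T; return P.reshape(480,640,3)
c=load('top'); P=cloud(c)
for n,(u,v) in {'head':(490,100),'headfront':(520,190),'headleft':(450,100),'wr right':(448,330),'wr right2':(462,290),'mid':(300,330),'left':(205,280),'fork top':(225,225),'lowR':(400,560)}.items():
    print(n,P[130+v//3,230+u//3].round(3))
s=snap('scene'); cv2.imwrite('pics/scene1.png',s['frame'])
Q=cloud(s); m=(Q[...,2]>.12)&(abs(Q[...,1])<.06)&(Q[...,0]>-.1)&(Q[...,0]<.2); print(np.nanpercentile(Q[m],[1,99],axis=0).round(3))
E
```

```text
head [0.013 0.02  0.298]
headfront [-0.044  0.012  0.295]
headleft [0.02  0.04  0.285]
wr right [-0.131  0.116  0.525]
wr right2 [-0.114  0.103  0.512]
mid [-0.12   0.176  0.521]
left [-0.092  0.212  0.524]
fork top [-0.068  0.199  0.507]
lowR [-0.216  0.158  0.561]
[[-0.04  -0.045  0.132]
 [ 0.197  0.029  0.329]]
```

View pics/scene1.png

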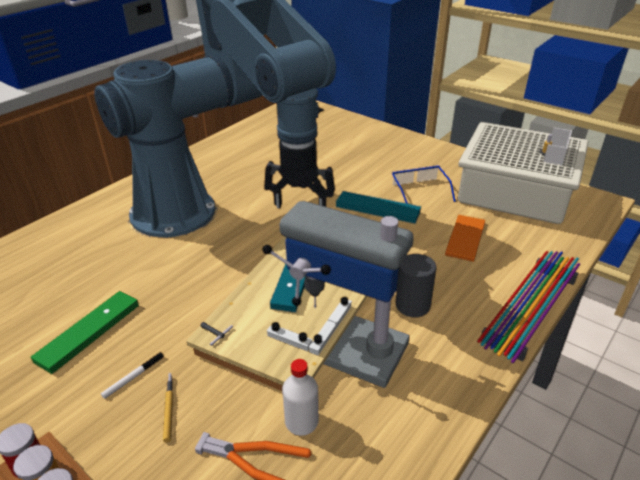

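The drill head top is at about 0.30 m and its side at y = 0.04 m. With the grip 78 mm from the slab centre, the wrist ends at about y = 0.07 m, so it clears the head. I'll descend there.

```bash
python3 go.py .4232 .0337 .037 26.5|head -1; python3 -m handwheel '[[[1,-0.7,0.2,5,0,0,0],[1,-0.7,0.2,9,0,0,0],[1,-0.7,0.2,11.5,0,0,0],[1,-0.7,0.2,12.3,0,0,0],[1,-0.7,0.2,12.3,0,0,0]]]';python3 go.py .4232 .0337 .037 26.5
```

```text
shift cm [ 1.01  0.1  12.35] turn [ 0.    0.03 -0.19]
time_s: 2.33
eef_pos: [0.4319, 0.019, 0.0376]
eef_rot: [0.0, 0.528, 0.85, -0.0]
wrist_force: [0.7, 0.4, 0.1]
opening: 0.999
grasp_force: 0.0
shift cm [ 1.7  -0.13  0.06] turn [-0.    0.   -0.18]
{'time_s': 2.325, 'eef_pos': [0.4319, 0.019, 0.0376], 'wrist_force': [0.6731, 0.4283, 0.0981], 'torque': [-0.0715, -0.001, -0.0501], 'opening': 0.9986, 'q': [-0.2319, 0.1586, 2.091, -0.0001, 0.8919, -0.6913]}
```

I had the sign of tool x wrong, so I'll shift along the slab and then close.

```bash
python3 -m handwheel '[[[1,1,-0.1,0,0,0,0],[1,1.7,-0.1,0,0,0,0],[1,1.7,-0.1,0,0,0,0],[0.5,1.7,-0.1,0,0,0,0],[0.2,1.7,-0.1,0,0,0,0],[0,1.7,-0.1,0,0,0,0],[-0.2,1.7,-0.1,0,0,0,0],[-0.2,1.7,-0.1,0,0,0,0]]]';python3 go.py .4232 .0337 .037 26.5
```

```text
time_s: 3.32
eef_pos: [0.4237, 0.0347, 0.0377]
eef_rot: [0.0, 0.527, 0.85, 0.0]
wrist_force: [-1.3, 1.1, 6.4]
opening: 0.644
grasp_force: 63.8
shift cm [-0.07 -0.09  0.07] turn [ 0.03  0.01 -0.06]
{'time_s': 3.325, 'eef_pos': [0.4237, 0.0347, 0.0377], 'wrist_force': [-1.3032, 1.1326, 6.3931], 'torque': [0.2249, 0.0912, 0.0495], 'opening': 0.6437, 'q': [-0.1992, 0.1433, 2.1091, 0.0003, 0.8887, -0.6607]}
```

```bash
cat > d.py <<'E'
# usage: d.py X Y : go in drill frame (m), drill heading
import sys,os; import numpy as np
p=np.load('drill.npy'); X,Y=map(float,sys.argv[1:3]); c,n=np.cos(p[2]),np.sin(p[2])
os.system(f'python3 go.py {p[0]+c*X-n*Y} {p[1]+n*X+c*Y} .0377 {np.degrees(p[2])}')
from h import status; o=status.get_obs(); f=o['wrist_force']; e=o['eef_pos'][:2]-p[:2]
print('drill frame: F',(c*f[0]+n*f[1]).round(2),(-n*f[0]+c*f[1]).round(2),'tcp',(c*e[0]+n*e[1]).round(4),(-n*e[0]+c*e[1]).round(4))
E
python3 d.py -.015 .148
```

```text
shift cm [-5.62  9.58  0.  ] turn [3.000e-02 1.000e-02 1.527e+01]
{'time_s': 3.325, 'eef_pos': [0.4237, 0.0347, 0.0377], 'wrist_force': [-1.3032, 1.1326, 6.3931], 'torque': [0.2249, 0.0912, 0.0495], 'opening': 0.6437, 'q': [-0.1992, 0.1433, 2.1091, 0.0003, 0.8887, -0.6607]}
drill frame: F -1.06 1.36 tcp -0.1222 0.177
```

```bash
python3 -m handwheel '[[[-0.2,-0.3,0.5,0,0,0,1.5],[-0.2,-0.8,1.5,0,0,0,4],[-0.2,-1.5,2.7,0,0,0,7],[-0.2,-2.3,4,0,0,0,10],[-0.2,-3.1,5.3,0,0,0,12.5],[-0.2,-3.9,6.7,0,0,0,14.5],[-0.2,-4.6,7.9,0,0,0,15.3],[-0.2,-5.2,8.8,0,0,0,15.3],[-0.2,-5.6,9.5,0,0,0,15.3],[-0.2,-5.6,9.6,0,0,0,15.3]]]'; python3 d.py -.015 .148; python3 - <<'E'
from h import *
a=snap('scene')['frame'][220:380,240:390]; b=snap('top')['frame'][130:280,270:450]
a=cv2.resize(a,None,fx=2.7,fy=2.7,interpolation=cv2.INTER_CUBIC); b=cv2.resize(b,None,fx=2.05,fy=2.05,interpolation=cv2.INTER_CUBIC)
im=np.zeros((440,790,3),np.uint8); im[:a.shape[0],:a.shape[1]]=a; im[:b.shape[0],410:410+b.shape[1]]=b; cv2.imwrite('pics/two.png',im)
E
```

```text
time_s: 4.58
eef_pos: [0.535, 0.0267, 0.0377]
eef_rot: [0.001, 0.635, 0.772, -0.0]
wrist_force: [-1.6, -3.7, 5.6]
opening: 0.638
grasp_force: 65.3
shift cm [ 0.05 -0.05  0.  ] turn [ 0.05  0.06 -0.04]
{'time_s': 4.575, 'eef_pos': [0.535, 0.0267, 0.0377], 'wrist_force': [-1.6209, -3.664, 5.6222], 'torque': [-0.4865, 0.2502, -0.2279], 'opening': 0.6385, 'q': [-0.1714, 0.3551, 1.8333, -0.0008, 0.952, -0.3652]}
drill frame: F -2.3 -3.28 tcp -0.0145 0.1475
```

View pics/two.png

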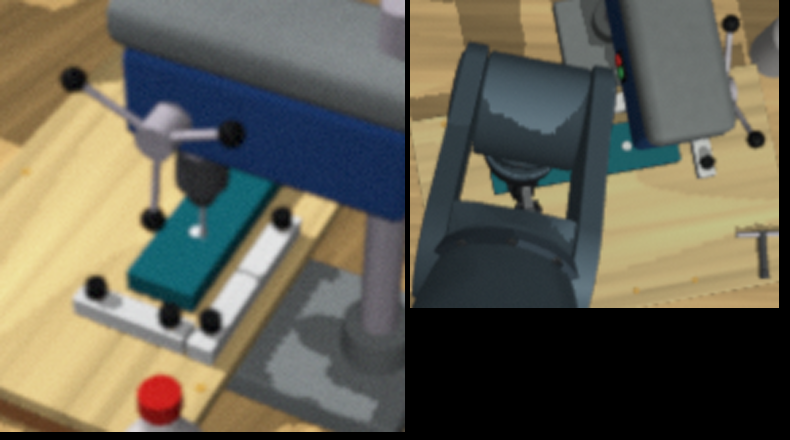

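Both gaps are still open: the slab stands off the long and short bars, and its dot (crop (197,231)) is to the left of the bit tip at (204,236). I'll measure the dot, then move in.

```bash
python3 - <<'E'
from h import *
p=np.load('drill.npy'); c,n=np.cos(p[2]),np.sin(p[2]); R2=np.array([[c,n],[-n,c]])
for cam,px in(('scene',(197/2.7+240,231/2.7+220)),('top',((627-410)/2.05+270,146/2.05+130))):
    q=onplane(load(cam),[px],.06)[0]; print(cam,R2@(q[:2]-p[:2]))
E
python3 -m handwheel '[[[-0.2,0,0.3,0,0,0,0],[-0.2,0,0.6,0,0,0,0],[-0.2,0,0.8,0,0,0,0],[-0.2,0,1,0,0,0,0],[-0.2,0,1,0,0,0,0],[-0.2,0,1,0,0,0,0]]]'; python3 d.py 0 .13
```

```text
scene [-0.0138045   0.01540585]
top [-0.01732303  0.01694711]
time_s: 5.42
eef_pos: [0.5439, 0.0293, 0.0377]
eef_rot: [0.0, 0.635, 0.772, 0.0]
wrist_force: [-1.1, -0.6, 6.6]
opening: 0.643
grasp_force: 65.4
shift cm [-1.83  0.53  0.  ] turn [ 0.01 -0.   -0.04]
{'time_s': 5.425, 'eef_pos': [0.5439, 0.0293, 0.0377], 'wrist_force': [-1.0542, -0.5984, 6.6171], 'torque': [-0.0398, 0.1293, -0.1414], 'opening': 0.6426, 'q': [-0.1642, 0.3719, 1.8094, 0.0001, 0.9601, -0.3585]}
drill frame: F -1.15 -0.38 tcp -0.0053 0.1483
```

```bash
for i in 1; do python3 -m handwheel '[[[-0.2,0,0.1,0,0,0,0],[-0.2,0,0.2,0,0,0,0],[-0.2,0,0.2,0,0,0,0]]]' >/dev/null; python3 d.py 0 .13|tail -1; done; python3 -m handwheel '[[[-0.2,0,0.1,0,0,0,0],[-0.2,0,0.1,0,0,0,0],[-0.2,0,0.1,0,0,0,0]]]'>/dev/null; python3 d.py 0 .13|tail -1;  python3 -m handwheel '[[[-0.2,0,0.1,0,0,0,0],[-0.2,0,0.1,0,0,0,0],[-0.2,0,0.1,0,0,0,0]]]'>/dev/null; python3 d.py 0 .13
```

```text
drill frame: F -2.85 0.05 tcp -0.0035 0.1484
drill frame: F -3.35 1.08 tcp -0.0025 0.1484
shift cm [-1.84  0.15  0.  ] turn [-0.01 -0.01 -0.05]
{'time_s': 6.55, 'eef_pos': [0.5476, 0.0301, 0.0377], 'wrist_force': [-2.7597, -0.3173, 7.6335], 'torque': [-0.0665, 0.249, -0.1581], 'opening': 0.6376, 'q': [-0.1616, 0.3789, 1.7994, 0.0, 0.9636, -0.3558]}
drill frame: F -2.77 0.22 tcp -0.0015 0.1484
```

```bash
python3 -m handwheel '[[[-0.2,-0.4,0,0,0,0,0],[-0.2,-0.8,0,0,0,0,0],[-0.2,-1.1,0,0,0,0,0],[-0.2,-1.2,0,0,0,0,0],[-0.2,-1.2,0,0,0,0,0]]]'>/dev/null; python3 d.py 0 .13;  python3 -m handwheel '[[[-0.2,0,0.1,0,0,0,0],[-0.2,0,0.1,0,0,0,0],[-0.2,0,0.1,0,0,0,0]]]'>/dev/null; python3 d.py 0 .13|tail -1
```

```text
shift cm [-0.69  0.1   0.  ] turn [ 0.04 -0.05 -0.03]
{'time_s': 7.175, 'eef_pos': [0.5503, 0.0189, 0.0377], 'wrist_force': [-0.6335, 2.326, 5.7793], 'torque': [0.3809, 0.068, -0.0613], 'opening': 0.6376, 'q': [-0.1818, 0.3825, 1.7944, 0.0013, 0.9644, -0.377]}
drill frame: F -0.17 2.4 tcp -0.001 0.1369
drill frame: F -3.44 1.52 tcp -0.0005 0.1368
```

```bash
python3 -m handwheel '[[[-0.2,0,0.1,0,0,0,0],[-0.2,0,0.1,0,0,0,0],[-0.2,0,0.1,0,0,0,0]]]'>/dev/null; python3 d.py 0 .13; python3 - <<'E'
from h import *
a=snap('scene')['frame'][250:360,250:360]
cv2.imwrite('pics/near.png',cv2.resize(a,None,fx=5.4,fy=5.4,interpolation=cv2.INTER_CUBIC))
E
```

```text
shift cm [-0.67 -0.01  0.  ] turn [-0.07 -0.05 -0.07]
{'time_s': 7.925, 'eef_pos': [0.5514, 0.019, 0.0377], 'wrist_force': [-5.0882, 0.5547, 9.8062], 'torque': [0.0712, 0.4777, -0.3519], 'opening': 0.641, 'q': [-0.181, 0.3855, 1.7899, 0.0005, 0.9675, -0.375]}
drill frame: F -4.88 1.53 tcp 0.0001 0.1367
```

View pics/near.png

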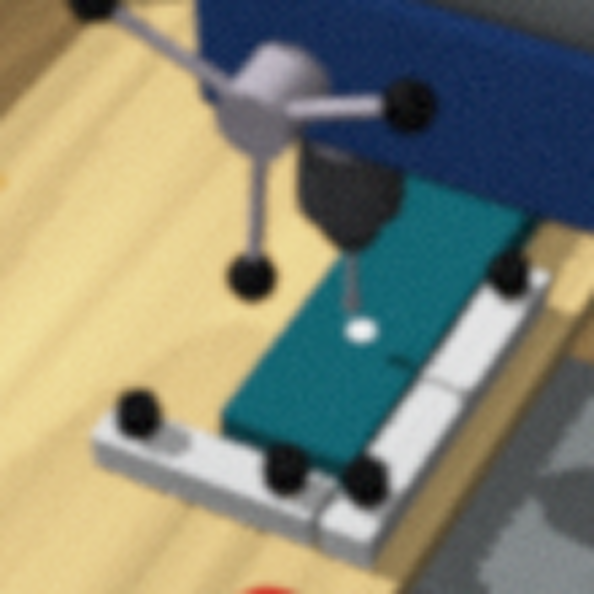

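The slab now looks close to both bars, with the dot (361,330) just below the bit tip (352,315) in the crop. I'll close the short-bar gap in small steps.

```bash
python3 -m handwheel '[[[-0.2,-0.1,0,0,0,0,0],[-0.2,-0.2,0,0,0,0,0],[-0.2,-0.2,0,0,0,0,0]]]'>/dev/null; python3 d.py 0 .13|tail -2;for i in 1; do python3 -m handwheel '[[[-0.2,-0.1,0,0,0,0,0],[-0.2,-0.1,0,0,0,0,0],[-0.2,-0.1,0,0,0,0,0]]]'>/dev/null; python3 d.py 0 .13|tail -2; done;  python3 -m handwheel '[[[-0.2,-0.1,0,0,0,0,0],[-0.2,-0.1,0,0,0,0,0],[-0.2,-0.1,0,0,0,0,0]]]'>/dev/null; python3 d.py 0 .13|tail -2
```

```text
{'time_s': 8.35, 'eef_pos': [0.5518, 0.0179, 0.0377], 'wrist_force': [-4.3135, 3.6065, 10.2508], 'torque': [0.5765, 0.4293, -0.5627], 'opening': 0.6397, 'q': [-0.1837, 0.3861, 1.7891, 0.0022, 0.9678, -0.3782]}
drill frame: F -3.53 4.37 tcp 0.0003 0.1356
{'time_s': 8.725, 'eef_pos': [0.552, 0.017, 0.0377], 'wrist_force': [-5.2267, 4.2031, 10.105], 'torque': [0.6764, 0.3589, -0.5741], 'opening': 0.6423, 'q': [-0.1853, 0.3864, 1.7887, 0.0023, 0.968, -0.3799]}
drill frame: F -4.31 5.14 tcp 0.0003 0.1347
{'time_s': 9.1, 'eef_pos': [0.5522, 0.016, 0.0377], 'wrist_force': [-4.2984, 4.0848, 10.2966], 'torque': [0.7335, 0.4234, -0.5978], 'opening': 0.6426, 'q': [-0.187, 0.3867, 1.7883, 0.0023, 0.9682, -0.3816]}
drill frame: F -3.43 4.84 tcp 0.0003 0.1337
```

```bash
python3 -m handwheel '[[[-0.2,-0.1,0,0,0,0,0],[-0.2,-0.1,0,0,0,0,0],[-0.2,-0.1,0,0,0,0,0]]]'>/dev/null; python3 d.py 0 .13|tail -2; python3 -m handwheel '[[[-0.2,-0.1,0,0,0,0,0],[-0.2,-0.1,0,0,0,0,0],[-0.2,-0.1,0,0,0,0,0]]]'>/dev/null; python3 d.py 0 .13|tail -1
```

```text
{'time_s': 9.475, 'eef_pos': [0.5524, 0.015, 0.0377], 'wrist_force': [-5.0575, 3.6984, 9.7933], 'torque': [0.6842, 0.3673, -0.6285], 'opening': 0.6427, 'q': [-0.1887, 0.387, 1.7879, 0.0023, 0.9683, -0.3833]}
drill frame: F -4.25 4.61 tcp 0.0003 0.1327
drill frame: F -4.22 5.11 tcp 0.0003 0.1317
```

```bash
python3 -m handwheel '[[[-0.2,-0.1,0,0,0,0,0],[-0.2,-0.1,0,0,0,0,0],[-0.2,-0.1,0,0,0,0,0]]]'>/dev/null; python3 d.py 0 .13|tail -2
```

```text
{'time_s': 10.225, 'eef_pos': [0.5528, 0.0131, 0.0377], 'wrist_force': [-4.4085, 4.407, 10.579], 'torque': [0.6885, 0.3902, -0.6333], 'opening': 0.6381, 'q': [-0.1922, 0.3876, 1.7869, 0.0023, 0.9686, -0.3867]}
drill frame: F -3.47 5.18 tcp 0.0003 0.1307
```

```bash
python3 -m handwheel '[[[-0.2,-0.1,0,0,0,0,0],[-0.2,-0.1,0,0,0,0,0],[-0.2,-0.1,0,0,0,0,0]]]'>/dev/null; python3 d.py 0 .13|tail -1
```

```text
drill frame: F -3.51 6.99 tcp 0.0003 0.13
```

```bash
python3 -m handwheel '[[[-0.2,-0.1,0,0,0,0,0],[-0.2,-0.1,0,0,0,0,0],[-0.2,-0.1,0,0,0,0,0]]]'>/dev/null; python3 d.py 0 .13|tail -1
```

```text
drill frame: F -3.19 11.11 tcp 0.0002 0.13
```

```bash
python3 -m handwheel '[[[-0.2,-0.05,0,0,0,0,0],[-0.2,-0.05,0,0,0,0,0],[-0.2,-0.05,0,0,0,0,0]]]'>/dev/null; python3 d.py 0 .13|tail -2
```

```text
{'time_s': 11.35, 'eef_pos': [0.5529, 0.0124, 0.0377], 'wrist_force': [-4.8487, 11.5583, 13.2811], 'torque': [1.7702, 0.4067, -0.665], 'opening': 0.643, 'q': [-0.1948, 0.3881, 1.7862, 0.0052, 0.9699, -0.3909]}
drill frame: F -2.52 12.28 tcp 0.0002 0.13
```

The short bar is in contact (about 7 N above friction). Next I'll press toward the long bar.

```bash
python3 -m handwheel '[[[-0.2,0,0.1,0,0,0,0],[-0.2,0,0.1,0,0,0,0],[-0.2,0,0.1,0,0,0,0]]]'>/dev/null; python3 d.py 0 .13|tail -2
```

```text
{'time_s': 11.725, 'eef_pos': [0.553, 0.0124, 0.0377], 'wrist_force': [-9.8352, 10.454, 15.234], 'torque': [1.6253, 1.0196, -0.7165], 'opening': 0.6363, 'q': [-0.1944, 0.3894, 1.7843, 0.0044, 0.9724, -0.39]}
drill frame: F -7.62 12.16 tcp 0.0003 0.13
```

```bash
python3 -m handwheel '[[[-0.2,0,0.1,0,0,0,0],[-0.2,0,0.1,0,0,0,0],[-0.2,0,0.1,0,0,0,0]]]'>/dev/null; python3 d.py 0 .13|tail -2
```

```text
{'time_s': 12.1, 'eef_pos': [0.5531, 0.0124, 0.0377], 'wrist_force': [-13.7711, 8.7471, 20.3335], 'torque': [1.3551, 1.5955, -0.8316], 'opening': 0.6465, 'q': [-0.194, 0.3907, 1.7824, 0.0038, 0.9751, -0.3891]}
drill frame: F -11.82 11.25 tcp 0.0004 0.13
```

```bash
python3 -m handwheel '[[[-0.2,-0.05,0.1,0,0,0,0],[-0.2,-0.05,0.1,0,0,0,0],[-0.2,-0.05,0.1,0,0,0,0]]]'>/dev/null; python3 d.py 0 .13
```

```text
shift cm [-0.   -0.05 -0.  ] turn [-0.41 -0.36 -0.07]
{'time_s': 12.475, 'eef_pos': [0.5531, 0.0124, 0.0377], 'wrist_force': [-18.1135, 11.3504, 23.9382], 'torque': [1.6163, 2.1466, -0.74], 'opening': 0.6431, 'q': [-0.1939, 0.3922, 1.7804, 0.0037, 0.9779, -0.3897]}
drill frame: F -15.57 14.64 tcp 0.0005 0.13
```

```bash
python3 -m handwheel '[[[-0.2,0,0,-0.05,0,0,0],[-0.2,-0.05,0.05,-0.05,0,0,0],[-0.2,-0.1,0.1,-0.05,0,0,0],[-0.2,-0.1,0.1,-0.05,0,0,0],[-0.2,-0.1,0.1,-0.05,0,0,0],[-0.2,-0.1,0.1,-0.05,0,0,0]]]'>/dev/null; python3 d.py 0 .13;  python3 - <<'E'
from h import *
a=snap('scene')['frame'][250:360,250:360]
cv2.imwrite('pics/near2.png',cv2.resize(a,None,fx=5.4,fy=5.4,interpolation=cv2.INTER_CUBIC))
E
```

```text
shift cm [-0.01 -0.04 -0.  ] turn [-0.53 -0.46 -0.08]
{'time_s': 13.225, 'eef_pos': [0.5531, 0.0125, 0.0377], 'wrist_force': [-19.8759, 13.6361, 25.2618], 'torque': [1.9776, 2.4808, -0.7796], 'opening': 0.6388, 'q': [-0.1943, 0.3936, 1.7784, 0.0046, 0.9812, -0.3905]}
drill frame: F -16.86 17.23 tcp 0.0004 0.1301
```

View pics/near2.png

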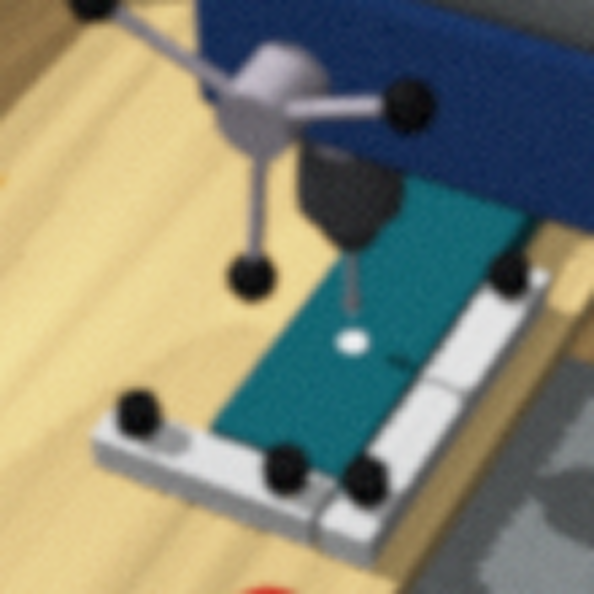

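The dot (352,342) sits straight below the bit tip (352,313) in the crop, and the slab end meets the short bar. The down-force is 25 N, so table friction could be carrying part of the push. I'll ease it up and check yaw and dot numerically.

```bash
python3 -m handwheel '[[[-0.2,0,0,-0.1,0,0,0],[-0.2,0,0,-0.2,0,0,0],[-0.2,0,0,-0.3,0,0,0],[-0.2,0,0,-0.3,0,0,0],[-0.2,0,0,-0.3,0,0,0]]]'>/dev/null; python3 d.py 0 .13; python3 - <<'E'
from h import *
p=np.load('drill.npy'); c,n=np.cos(p[2]),np.sin(p[2]); R2=np.array([[c,n],[-n,c]]); s=load('scene')
f=lambda px,z:[(R2@(q[:2]-p[:2])*1000).round(1).tolist() for q in onplane(s,(np.array(px)+.5)/5.4-.5+250,z)]
print('dot',f([(352,342)],.06),'tip',f([(352,313)],.072)); 
print('slab left edge',f([(215,428),(330,272)],.06),'bar outer edge',f([(375,560),(548,275)],.056))
E
```

```text
shift cm [-0.01 -0.03  0.02] turn [-0.52 -0.46 -0.08]
{'time_s': 13.9, 'eef_pos': [0.553, 0.0125, 0.0379], 'wrist_force': [-8.4432, 12.959, -0.8485], 'torque': [1.6487, 0.9726, -0.6354], 'opening': 0.6438, 'q': [-0.1945, 0.3929, 1.7788, 0.0048, 0.9814, -0.3907]}
drill frame: F -5.77 14.35 tcp 0.0003 0.1301
dot [[-0.8, -1.6]] tip [[-2.0, 1.0]]
slab left edge [[-24.6, -62.0], [-25.5, 27.9]] bar outer edge [[53.2, -88.2], [47.3, 67.2]]
```

```bash
python3 -m handwheel '[[[-0.2,0,0.05,0,0,0,0],[-0.2,0,0.1,0,0,0,0],[-0.2,0,0.15,0,0,0,0],[-0.2,0,0.15,0,0,0,0],[-0.2,0,0.15,0,0,0,0]]]'>/dev/null; python3 d.py 0 .13|tail -2
```

```text
{'time_s': 14.525, 'eef_pos': [0.553, 0.0125, 0.0379], 'wrist_force': [-14.4485, 11.2048, 5.0062], 'torque': [1.4134, 1.8944, -0.7353], 'opening': 0.64, 'q': [-0.1938, 0.3949, 1.776, 0.0037, 0.9854, -0.3895]}
drill frame: F -12.0 13.79 tcp 0.0003 0.1301
```

```bash
python3 -m handwheel '[[[-0.2,0,0.05,0,0,0,0],[-0.2,0,0.1,0,0,0,0],[-0.2,0,0.1,0,0,0,0],[-0.2,0,0.1,0,0,0,0]]]'>/dev/null; python3 d.py 0 .13|tail -2
```

```text
{'time_s': 15.025, 'eef_pos': [0.553, 0.0125, 0.0379], 'wrist_force': [-18.5475, 8.2491, 10.0923], 'torque': [1.18, 2.5036, -0.817], 'opening': 0.6403, 'q': [-0.1935, 0.3962, 1.7741, 0.003, 0.988, -0.3886]}
drill frame: F -16.6 11.69 tcp 0.0004 0.1301
```

The slab is flush: the moment shifted from end-only contact to along the bar. I'll press a bit more toward the short bar, ease the down-force and settle.

```bash
python3 -m handwheel '[[[-0.2,-0.05,0,-0.05,0,0,0],[-0.2,-0.1,0,-0.08,0,0,0],[-0.2,-0.15,0,-0.08,0,0,0],[-0.2,-0.2,0,-0.08,0,0,0],[-0.2,-0.2,0,-0.08,0,0,0],[-0.2,-0.2,0,-0.08,0,0,0],[-0.2,-0.2,0,-0.08,0,0,0]]]'>/dev/null; python3 d.py 0 .13; python3 - <<'E'
from h import *
a=snap('scene')['frame'][260:350,270:360]
cv2.imwrite('pics/near3.png',cv2.resize(a,None,fx=6.6,fy=6.6,interpolation=cv2.INTER_CUBIC))
E
```

```text
shift cm [-0.01 -0.03  0.03] turn [-0.84 -0.66 -0.09]
{'time_s': 15.9, 'eef_pos': [0.553, 0.0125, 0.038], 'wrist_force': [-16.4121, 16.4437, 5.233], 'torque': [2.308, 2.1282, -0.8455], 'opening': 0.6421, 'q': [-0.1951, 0.3964, 1.7737, 0.0062, 0.9894, -0.3919]}
drill frame: F -12.92 19.31 tcp 0.0003 0.1301
```

View pics/near3.png

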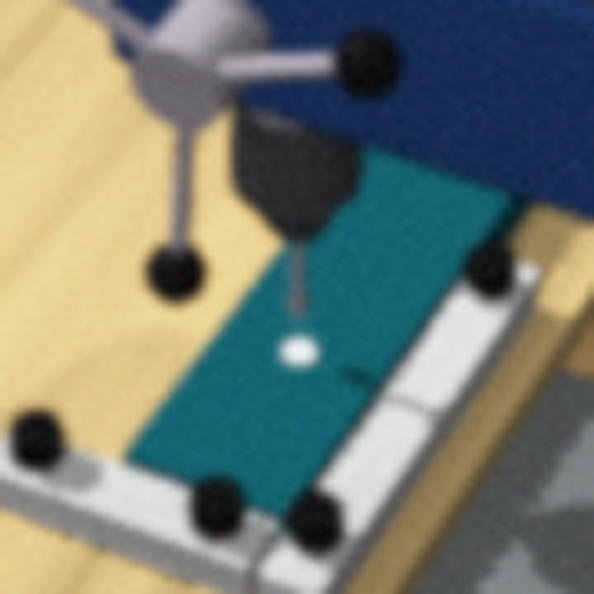

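The slab's long side is flush along the long bar and its end is on the short bar. The dot (298,351) is right under the tip (298,315), and forces are about 13 N on the long bar and 19 N on the short bar. I'm handing in.

```bash
python3 -c "
from bench import ctrl; print(ctrl.hand_in())"
```

```text
the job is handed in; nothing more can be done
None
```

I handed the job in at about 16 s: the dotted slab lies flat in the corner, still gripped and pushed at about 13 N towards the long bar and 19 N towards the short bar (wrist readings, friction included), with the dot under the bit tip in the last picture; the hand-in returned no verdict.

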